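Lengthen the telescopic squeegee hole by hole

ROBOT

A 6-joint arm with a two-finger parallel gripper is mounted at the origin on the work surface. World frame = base frame: x ahead of the robot, y to its left, z up, the work surface at z = 0. Lengths are in m, angles in rad, forces in N, time in s.
With the tool pointing down it reaches from about 0.275 to 1 m from the base axis. Payload 8.4 kg.
Tool frame: the origin (TCP) lies between the finger pads; the fingertips stand 17 mm ahead of it and the grasp point (between the pads) lies 2 mm behind it; x points along the fingers, y is the direction in which the jaws open and shut, and the axes are right-handed (so a half turn about x gives the same grasp; the last joint's range is limited). The gripper opens to 85 mm and grips with 20 to 120 N. Pads are 22 mm wide; open, the fingers measure 114 mm over their backs; the gripper's body (76 mm by 85 mm) begins 54 mm behind the grasp point. The pads swing forward as they close: fully open they stand 13 mm farther back than shut.
Start: joints at [-1.296, 0.353, 1.633, -0, 1.155, -0.002], TCP at [0.171, -0.601, 0.248] pointing down, gripper open.
Joint ranges: [-2.63, 2.63], [-0.92, 2.1], [0.06, 2.66], [-1.3, 4.44], [0, 2.69], [-3.02, 3.02]. Speed limits (rad/s): [2.22, 2.22, 2.79, 3.14, 3.14, 3.14].

INTERFACE

Orientations are given as a rotation vector (axis times angle).
In Python, from station import bot gives the robot as it stands. Calls block until the motion is done:
- bot.move_ptp(position, orientation): joint-space move of the TCP to a pose.
- bot.line_to(position, ori=None, max_speed=0.15, stop_force=None): straight line of the TCP; ori=None keeps the orientation; max_speed is the mean speed in m/s. With stop_force (N) it stops when the force on the tool has changed by that much, and returns True; else False.
- bot.set_joints(angles): joint-space move.
- bot.move_gripper(opening, f_grip=None): opening from 0.0 (shut) to 1.0 (fully open); f_grip is the grip in N (None keeps the last); returns when the fingers have stopped.
- bot.sleep(seconds).
- bot.solve_ik(position, orientation): joint angles nearest the present ones, or None.
- bot.capture(name): name is "side" or "top"; returns (picture, depth): 400x640x3 uint8, blue, green, red; 400x640 float32, m along the optical axis (not along the pixel's ray), 0 where there is no reading.
- bot.camera_info(name): a dict with "fx", "fy", "cx", "cy" (pixels), "world_from_camera" (4x4, takes a point from camera to world coordinates). Camera axes: x right, y up, looking along -z (the intrinsics and any distortion apply to the point x, -y, -z); pixel columns grow to the right and rows downward; lengths in m; the calibration is good to about 2 mm. A picture is of the moment at which its call begins. camera_info takes no time and is no camera call.
A pose or a line that the arm cannot do raises bot.Unreachable and nothing moves.
- bot.close_job(): hands the job in, once; it reports no verdict.
Trained networks look in the newest picture that a camera, given by its name, has taken for a name from the list of things; names that differ only in an ending like _2 or _b are one class to them, and where a whole thing is asked for, a point or a joint stands for the part that bears it (a point fixed in the world has none). Each returns a list of dicts, best first, with "score" (0 to 1); they miss things now and then, are a little off and sometimes report something else, mostly with a low value. They report only what shows in the picture. A call takes as long as a camera call.
- bot.find_in(camera, target): "pixel" ([column, row] in pixels, amid what is visible of it).
- bot.tip_of(camera, target): "pixel" ([column, row] in pixels: a listed point, or the origin of a listed thing).
Readings, each from a call of its own:
- bot.current_clock(): time.
- bot.current_qpos(): joint angles.
- bot.current_qd(): joint speeds.
- bot.current_effort(): joint torques, N m.
- bot.current_eef_pos(): TCP position.
- bot.current_ee_rot(): TCP orientation.
- bot.current_ft_force(): force on the tool from outside, world axes, zero at the start.
- bot.current_moment(): the same for the moment, N m.
- bot.current_opening(): opening from 0.0 (shut) to 1.0 (fully open).
Only numpy, scipy, OpenCV 4.12 (cv2) and the standard library are available. Lean on these libraries where they do the work, as an engineer would, in place of code of your own. Each camera call takes 0.05 s, during which the arm holds its last target.

TASK

Lengthen the telescopic window squeegee from its shortest to its longest setting: squeeze its red spring button flush and slide the green tube outwards, away from the clips, until the button pops out in the middle hole, then do it again so that the button ends popped out in the last hole. Pull gently, so that the metal pole is not dragged through its clips, and leave the things around it where they stand. Let go of it at the end.

Things in the scene. Friction and masses are not known exactly. Their poses are not given: they have to be found in the camera images.
- holder: Fixed wooden board, 460 x 110 x 18 mm, carrying the squeegee. Origin on the table below the handle's centre line, which is 75 mm up; x runs along the handle from the clips to the squeegee head (the way the tube slides out), the button looks to -y, z up. The two clips stand at x = -145 and -215 mm. The button is at x = -15 to +15 mm: the pole's start in the clips varies.
- button_tip (a point): Tip of the red button, a round-nosed spring pin 14 mm across. In a hole it stands 7 mm out of the tube's side face: 25 mm from the handle's centre line, 75 mm above the table. It belongs to the inner pole: it stays in place while the tube slides past it, so the finger pressing it may travel with the tube and leave it behind under the wall. This point moves in with the button.
- button (a joint): How far the button is pushed in (m): 0 out, 0.007 flush with the tube's face, 0.009 under the wall between holes. Spring 3.2 N at first, 6 N when flush. Its nose is domed: within about 1 mm of flush, pulling the tube (8 to 15 N over the first 5 mm or so) pushes it under the hole's edge; any prouder, it locks the tube. A squeeze off-centre to the handle may not press it fully.
- tube (a joint): How far the tube is slid out (m), 0 at the start with the button in the first hole (1.3 mm play). Two more holes follow, unevenly spaced, each 30 to 45 mm after the one before. When the next hole reaches the button, it springs out by itself and blocks the tube. Sliding friction about 3 N. The tube can go 20 mm too far if the button is pressed in the last hole.
- tube_mouth (a point): Centre of the green tube's open end, clip side. The tube is flat-sided: 170 mm long, 36 mm wide (level), 30 mm high, free all round (42 mm above the board); the 160 mm wide black squeegee head is at its far end. The first hole is 100 mm from this end, the other two lie between. Holes are 16.5 mm long, in the button's face only, each marked by a white band over the tube's top.
- pole_end (a point): Centre of the rear black knob (32 mm thick) of the aluminium pole that runs inside the tube, 262 mm behind the button. The clips hold the pole against about 22 N along its length; a stronger pull drags it through them.
- mug: Blue mug, 80 mm wide, 90 mm high, bystander. Origin at the centre of its underside.
- spray: White bottle with an orange cap, 64 mm wide, 190 mm high, bystander. Origin at the centre of its underside.
- sponge_mid (a point): Centre of a yellow sponge block, 110 x 70 x 35 mm, bystander.

How it is judged:
On the way:
1. the button has popped out in the middle hole (value of joint tube between 0.028 and 0.036 m and value of joint button below 0.002 m), for 0.1 s.
At the end, for the whole second after the job is handed in: The tube is slid out to its last hole (within 4 mm), the button stands popped out in it (pushed in less than 2 mm), the tube is at rest, and the pole lies within 5 mm of where it started in its clips (value of joint tube between 0.07 and 0.078 m and value of joint button below 0.002 m and distance of pole_end from where it was at the start of the episode below 0.005 m and velocity of joint tube between -0.005 and 0.005 m/s); the robot touches nothing.
It fails at once if the pole is dragged more than 5 mm through its clips (distance of pole_end from where it was at the start of the episode above 0.005 m).
It fails at once if the mug, bottle or sponge beside it is shifted by more than 30 mm or knocked over (distance of any of mug, spray, sponge_mid from where it was at the start of the episode above 0.03 m or angle between any of mug, spray, sponge_mid's own z axis and vertical above 0.5 rad).
It also fails if it takes over 42 s, if anything falls off the work surface, if the arm or the gripper's body presses on something with over 40 N, if the wrist force passes 120 N, or if a joint passes its speed limit or range.

## Working session

There is one attempt and no reset: what is moved stays moved. The work goes in short steps, each a Python script; the robot and the scene stay as the last script left them, time stands still between calls to the robot, and variables do not carry over. Pictures are saved under pics/ and viewed, and the job is handed in when it is done.

```bash
ls; mkdir -p pics; python3 - <<'E'
from station import bot
import cv2,numpy as np
for n in("top","side"):
    p,d=bot.capture(n); cv2.imwrite(f"pics/{n}0.png",p); np.save(f"{n}0.npy",d)
    c=bot.camera_info(n); print(n,c)
    for t in("button_tip","tube_mouth","pole_end","holder","mug","spray","sponge_mid"):
        print(t,[(np.round(r["pixel"],1).tolist(),round(r["score"],2)) for r in bot.tip_of(n,t)[:2]])
print(bot.current_clock(),bot.current_ee_rot(),bot.current_opening())
E
```

```text
pics
top {'fx': 431.89239128096483, 'fy': 431.89239128096483, 'cx': 316.5274112437385, 'cy': 205.76167997939962, 'world_from_camera': array([[ 0.00734155,  0.98381669, -0.17902743,  0.4699204 ],
       [-0.99972621,  0.01119883,  0.02054465,  0.00229843],
       [ 0.02221707,  0.17882759,  0.98362955,  0.85881194],
       [ 0.        ,  0.        ,  0.        ,  1.        ]])}
button_tip [([314.5, 270.9], 0.47)]
tube_mouth [([349.6, 228.3], 0.88)]
pole_end [([378.0, 144.5], 0.96)]
holder [([323.0, 275.3], 0.65)]
mug []
spray [([302.7, 151.3], 0.72), ([241.7, 267.1], 0.35)]
sponge_mid [([406.0, 277.4], 0.62)]
side {'fx': 462.0354432326292, 'fy': 462.0354432326292, 'cx': 321.1222900021319, 'cy': 207.64625510140792, 'world_from_camera': array([[ 0.98246736,  0.12686092, -0.13661699,  0.48920756],
       [-0.18550972,  0.73811517, -0.64866951, -0.57611645],
       [ 0.01854826,  0.6626404 ,  0.74870799,  0.75552312],
       [ 0.        ,  0.        ,  0.        ,  1.        ]])}
button_tip []
tube_mouth [([311.3, 244.7], 0.73)]
pole_end [([399.9, 261.0], 0.93)]
holder []
mug [([261.9, 200.6], 0.85)]
spray [([377.8, 225.1], 0.66)]
sponge_mid [([271.2, 318.4], 0.96)]
0.8 [ 2.07323351  0.28871206 -2.07320628] 0.9978724483913199
```

View pics/top0.png

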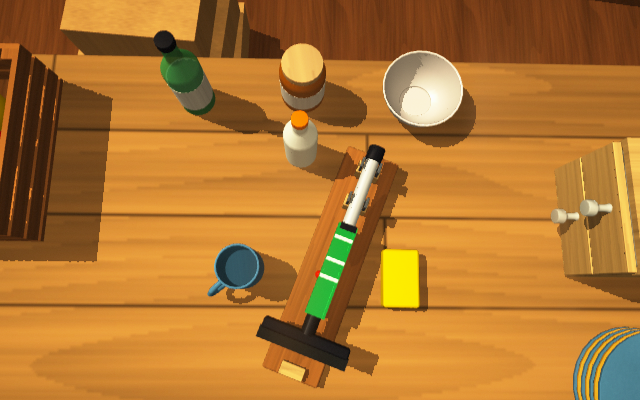

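View pics/side0.png

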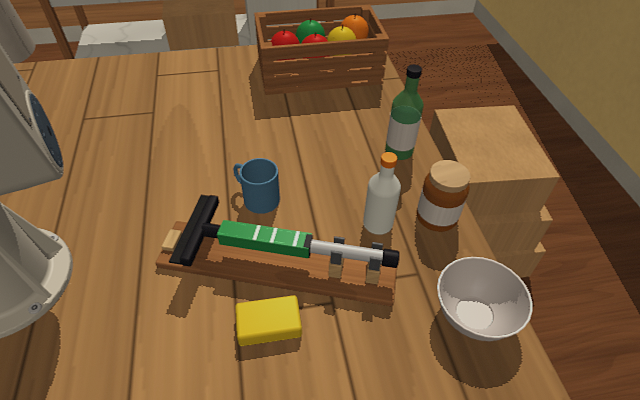

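The top view shows the handle running from the knob at (378,150) down to the head at (305,340). The bands are at about (344,239), (336,261) and (328,279), and the red button is at (319,273) on the left. The mug at (238,267) and the sponge at (400,278) are both clear of the handle. Next I'll compute the geometry.

```bash
cat > h.py <<'E'
import cv2,numpy as np
from station import bot
def pts(n,d,mask):
    c=bot.camera_info(n); v,u=np.nonzero(mask&(d>0)); z=d[v,u]
    P=np.stack([(u-c["cx"])/c["fx"]*z,-(v-c["cy"])/c["fy"]*z,-z],1)
    W=c["world_from_camera"]; return P@W[:3,:3].T+W[:3,3],u,v
def analyse(n,p,d):
    h=cv2.cvtColor(p,cv2.COLOR_BGR2HSV).astype(int); H,S,V=h[...,0],h[...,1],h[...,2]
    g=(H>45)&(H<75)&(S>120)&(V>60)
    X,u,v=pts(n,d,g); 
    k=(X[:,2]>.04)&(X[:,2]<.12)&(abs(X[:,1])<.25); X=X[k]
    T=X[X[:,2]>.084]; q=T[:,:2]
    r=cv2.minAreaRect(q.astype(np.float32)); 
    c=q.mean(0); a=np.linalg.svd(q-c,full_matrices=False)[2][0]
    if a[0]>0:a=-a
    nrm=np.array([-a[1],a[0]])   # holder +y
    s=(q-c)@a; t=(q-c)@nrm
    print(n,"N",len(q),"z",np.percentile(T[:,2],[5,50,95]).round(4),"rect",r,"axis",a.round(4),"c",c.round(4),"s",s.min().round(4),s.max().round(4),"t",t.min().round(4),t.max().round(4))
    red=((H<6)|(H>174))&(S>170)&(V>80)
    R,u,v=pts(n,d,red); k=(abs(R[:,:2]-c).max(1)<.12)
    R=R[k]
    if len(R): print(" red",len(R),R.mean(0).round(4),"s,t",((R[:,:2]-c)@a).round(4),((R[:,:2]-c)@nrm).round(4),R[:,2].round(3),"px",u[k].mean(),v[k].mean())
    w=(S<60)&(V>150)
    Wp,u,v=pts(n,d,w); ss=(Wp[:,:2]-c)@a; tt=(Wp[:,:2]-c)@nrm
    k=(abs(tt)<.017)&(ss>-.09)&(ss<.09)&(Wp[:,2]>.08)
    print(" bands hist",np.histogram(ss[k],bins=np.arange(-.09,.091,.004)))
    return c,a,nrm
E
python3 - <<'E'
from h import *
for n in("top","side"):
    analyse(n,cv2.imread(f"pics/{n}0.png"),np.load(f"{n}0.npy"))
E
python3 -c "
import cv2;p=cv2.imread('pics/top0.png')[220:340,270:390];cv2.imwrite('pics/c0.png',cv2.resize(p,None,fx=5,fy=5,interpolation=0))"
```

```text
top N 1660 z [0.0881 0.0902 0.0925] rect ((0.6490634083747864, 0.052311211824417114), (0.4871528148651123, 0.1533420979976654), 31.442352294921875) axis [-0.9593 -0.2825] c [ 0.4933 -0.0328] s -0.4019 0.0759 t -0.1749 0.0731
 red 16 [ 0.4892 -0.0157  0.0801] s,t [-0.005  -0.0044 -0.0039 -0.0033 -0.0027 -0.0021 -0.0015 -0.0011 -0.0009
 -0.0004  0.0002  0.0006  0.0013  0.0018  0.003   0.0035] [-0.0164 -0.0148 -0.013  -0.0169 -0.0152 -0.0191 -0.0174 -0.0157 -0.0212
 -0.0195 -0.0179 -0.0162 -0.0201 -0.0184 -0.0205 -0.0188] [0.079 0.084 0.082 0.08  0.082 0.08  0.081 0.081 0.076 0.078 0.082 0.081
 0.08  0.081 0.076 0.078] px 317.0 273.375
 bands hist (array([ 0,  0,  0,  0,  0,  0,  0,  0,  0,  0,  0,  0,  0,  0,  0,  0,  8,
       11,  5,  1,  0,  0,  3, 11, 12, 11, 13, 10,  1,  0,  0,  0,  0,  0,
        0,  0,  0,  0,  0,  0,  0,  0,  0,  0,  0]), array([-0.09 , -0.086, -0.082, -0.078, -0.074, -0.07 , -0.066, -0.062,
       -0.058, -0.054, -0.05 , -0.046, -0.042, -0.038, -0.034, -0.03 ,
       -0.026, -0.022, -0.018, -0.014, -0.01 , -0.006, -0.002,  0.002,
        0.006,  0.01 ,  0.014,
[... 317 characters left out ...]
axis [-0.994  -0.1096] c [ 0.4839 -0.0379] s -0.413 0.0709 t -0.22 0.061
 bands hist (array([ 0,  0,  0,  0,  0,  0,  0,  0,  0,  0,  0,  0,  0,  4, 12, 13,  6,
        0,  0,  0,  4, 13, 16, 17, 10,  3,  0,  0,  0,  0,  0,  0,  0,  0,
        0,  0,  0,  0,  0,  0,  0,  0,  0,  0,  0]), array([-0.09 , -0.086, -0.082, -0.078, -0.074, -0.07 , -0.066, -0.062,
       -0.058, -0.054, -0.05 , -0.046, -0.042, -0.038, -0.034, -0.03 ,
       -0.026, -0.022, -0.018, -0.014, -0.01 , -0.006, -0.002,  0.002,
        0.006,  0.01 ,  0.014,  0.018,  0.022,  0.026,  0.03 ,  0.034,
        0.038,  0.042,  0.046,  0.05 ,  0.054,  0.058,  0.062,  0.066,
        0.07 ,  0.074,  0.078,  0.082,  0.086,  0.09 ]))
```

View pics/c0.png

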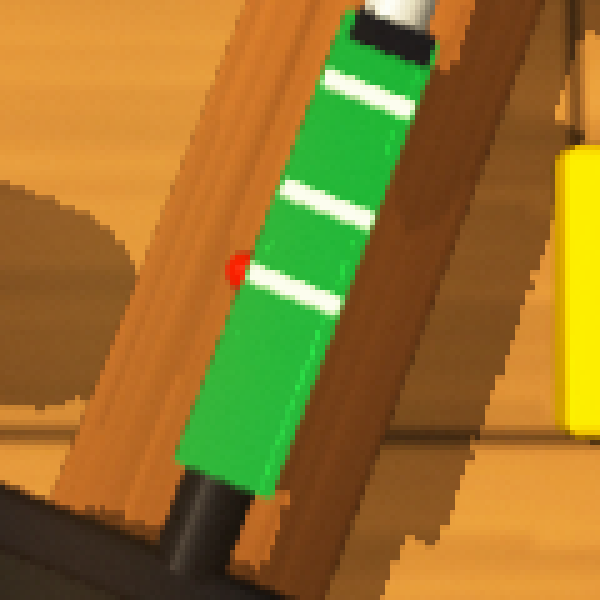

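The crop shows the button at about (317,273) beside the third band. My mask picked up the green bottle, so I'll restrict it to the tube.

```bash
python3 - <<'E'
s=open('h.py').read()
s=s.replace("(abs(X[:,1])<.25)","(np.hypot(X[:,0]-.49,X[:,1]+.04)<.12)")
s=s.replace("X[X[:,2]>.084]","X[X[:,2]>(.087)]")
open('h.py','w').write(s)
E
python3 - <<'E'
from h import *
np.set_printoptions(linewidth=200)
for n in("top","side"):
    p=cv2.imread(f"pics/{n}0.png");d=np.load(f"{n}0.npy")
    analyse(n,p,d)
E
```

```text
top N 1607 z [0.0882 0.0902 0.0923] rect ((0.4954095482826233, -0.04050365090370178), (0.03594883531332016, 0.17031578719615936), 69.12916564941406) axis [-0.9364  0.3508] c [ 0.4874 -0.0373] s -0.0939 0.0765 t -0.0183 0.0184
 red 16 [ 0.4892 -0.0157  0.0801] s,t [0.0019 0.0015 0.0008 0.0036 0.003  0.0059 0.0053 0.0047 0.0081 0.0075 0.007  0.0063 0.0092 0.0086 0.0107 0.0102] [-0.0224 -0.0208 -0.0191 -0.0217 -0.0201 -0.0228 -0.0211 -0.0195 -0.0238 -0.0221 -0.0205 -0.0188 -0.0215 -0.0199 -0.0208 -0.0192] [0.079 0.084 0.082 0.08  0.082 0.08  0.081 0.081 0.076 0.078 0.082 0.081 0.08  0.081 0.076 0.078] px 317.0 273.375
 bands hist (array([ 0,  0,  0,  0, 13, 40,  2,  0,  0,  0,  0,  0,  0,  0,  0, 38, 22,  0,  0,  0,  0,  0,  0, 36, 25,  0,  0,  0,  0,  0,  0,  0,  0,  0,  0,  0,  0,  0,  0,  0,  0,  0,  0,  0,  0]), array([-0.09 , -0.086, -0.082, -0.078, -0.074, -0.07 , -0.066, -0.062, -0.058, -0.054, -0.05 , -0.046, -0.042, -0.038, -0.034, -0.03 , -0.026, -0.022, -0.018, -0.014, -0.01 , -0.006, -0.002,  0.002,
        0.006,  0.01 ,  0.014,  0.018,  0.022,  0.026,  0.03 ,  0.034,  0.03
[... 221 characters left out ...]
6962578892707825), 68.72522735595703) axis [-0.9283  0.3719] c [ 0.4798 -0.0388] s -0.1023 0.0674 t -0.0202 0.0184
 bands hist (array([ 0,  0, 14, 30, 15,  0,  0,  0,  0,  0,  0,  0,  0, 28, 28,  1,  0,  0,  0,  0,  0, 30, 26,  3,  0,  0,  0,  0,  0,  0,  0,  0,  0,  0,  0,  0,  0,  0,  0,  0,  0,  0,  0,  0,  0]), array([-0.09 , -0.086, -0.082, -0.078, -0.074, -0.07 , -0.066, -0.062, -0.058, -0.054, -0.05 , -0.046, -0.042, -0.038, -0.034, -0.03 , -0.026, -0.022, -0.018, -0.014, -0.01 , -0.006, -0.002,  0.002,
        0.006,  0.01 ,  0.014,  0.018,  0.022,  0.026,  0.03 ,  0.034,  0.038,  0.042,  0.046,  0.05 ,  0.054,  0.058,  0.062,  0.066,  0.07 ,  0.074,  0.078,  0.082,  0.086,  0.09 ]))
```

```bash
cat >> h.py <<'E'
from scipy.spatial.transform import Rotation as Ro
A=np.array([-.934,.357,0]); A/=np.linalg.norm(A); N=np.cross([0,0,1],A)  # holder x,y
B=np.array([.4818,-.0369,0])
def ori(sgn):
    x=np.array([0,0,-1.]); y=sgn*N; return Ro.from_matrix(np.stack([x,y,np.cross(x,y)],1)).as_rotvec()
def P(s=0,t=0,z=.072): return (B+s*A+t*N+[0,0,z]).tolist()
def st(tag=""):
    p=np.array(bot.current_eef_pos()); f=np.array(bot.current_ft_force()); q=p-B
    print(tag,"t%.2f"%bot.current_clock(),"s,t,z",(1e3*np.array([q@A,q@N,p[2]])).round(1),"F s,t,z",np.round([f@A,f@N,f[2]],1),"op %.3f"%bot.current_opening())
E
python3 - <<'E'
from h import *
q0=np.array(bot.current_qpos())
for s in(1,-1):
    q=bot.solve_ik(P(z=.2),ori(s)); print(s,None if q is None else np.round(q,2))
q={s:bot.solve_ik(P(z=.2),ori(s)) for s in(1,-1)}
s=min((k for k in q if q[k] is not None),key=lambda k:abs(np.array(q[k])-q0).max()); print("use",s)
open('sgn','w').write(str(s))
bot.move_ptp(P(z=.2),ori(s)); st("above")
bot.line_to(P(z=.115),max_speed=.2,stop_force=8); st()
p,d=bot.capture("top");cv2.imwrite("pics/t1.png",p)
p,d=bot.capture("side");cv2.imwrite("pics/s1.png",p)
E
```

```text
1 [-0.08  0.19  1.98 -0.    0.97  1.86]
-1 [-0.08  0.19  1.98 -0.    0.97 -1.29]
use -1
above t3.10 s,t,z [ -0.3   0.5 200.1] F s,t,z [-1.1 -0.2 -0. ] op 0.998
 t3.67 s,t,z [ -0.4   0.2 115.3] F s,t,z [-0.4  0.5 -0.3] op 1.003
```

```bash
python3 -c "
import cv2,numpy as np
a=cv2.imread('pics/t1.png')[170:370,220:440];b=cv2.imread('pics/s1.png')[130:330,150:370]
cv2.imwrite('pics/c1.png',cv2.resize(np.hstack([a,b]),(800,364)))"
```

```text
(no output)
```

View pics/c1.png

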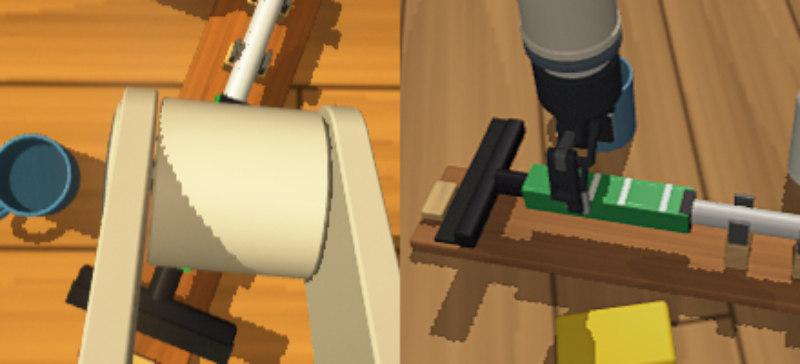

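The side crop shows the open fingers straddling the tube just above it, near the first band. Next I'll descend and squeeze.

```bash
python3 - <<'E'
from h import *
print("stop",bot.line_to(P(z=.072),max_speed=.1,stop_force=8)); st("down")
bot.move_gripper(.6,30); st("60")
bot.move_gripper(0.0,40); st("grip")
p,d=bot.capture("side");cv2.imwrite("pics/s2.png",p)
cv2.imwrite('pics/c2.png',cv2.resize(p[130:330,150:370],None,fx=3,fy=3))
E
```

```text
stop False
down t4.36 s,t,z [-0.2 -0.1 72.3] F s,t,z [-0.  -0.1  0.5] op 0.997
60 t4.79 s,t,z [-0.4 -0.2 72.4] F s,t,z [-0.1 -1.3  1. ] op 0.602
grip t5.07 s,t,z [-0.7 -1.  72.6] F s,t,z [ 0.8 -7.9  6.2] op 0.421
```

View pics/c2.png

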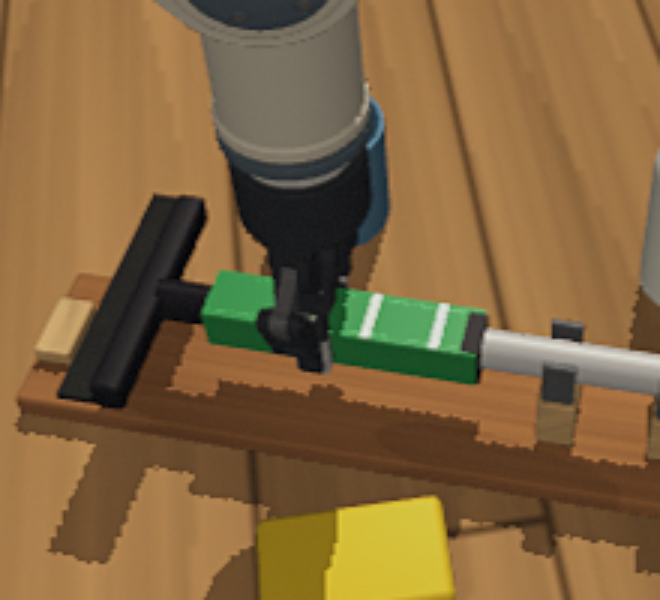

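The opening of 0.421 is about 36 mm, so the button is flush. A side force of -7.9 N remains, so I'll null it and then pull.

```bash
python3 - <<'E'
from h import *
t=0
for i in range(3):
    f=np.array(bot.current_ft_force())@N
    if abs(f)<2.5: break
    t+=np.sign(f)*(.0015 if i==0 else .001); bot.line_to(P(t=t),max_speed=.02); st("t%.4f"%t)
open('tt','w').write(str(t))
print("stop",bot.line_to(P(s=.006,t=t),max_speed=.012,stop_force=18)); st("pull1")
E
```

```text
t-0.0015 t5.37 s,t,z [-0.6 -1.2 72.6] F s,t,z [-0.2  3.9  8.6] op 0.419
t-0.0005 t5.62 s,t,z [-0.6 -1.  72.6] F s,t,z [ 0.4 -4.2  6.9] op 0.417
t-0.0015 t5.87 s,t,z [-0.6 -1.1 72.6] F s,t,z [-0.2  4.5  6.6] op 0.415
stop False
pull1 t6.52 s,t,z [ 3.8 -1.2 72.6] F s,t,z [-8.5  5.6  0.4] op 0.418
```

```bash
python3 - <<'E'
from h import *
t=-.001
print("stop",bot.line_to(P(s=.014,t=t),max_speed=.015,stop_force=11)); st("pull2")
E
```

```text
stop True
pull2 t6.84 s,t,z [ 5.1 -1.1 72.6] F s,t,z [-1.9  0.6  1.8] op 0.412
```

```bash
python3 - <<'E'
from h import *
t=-.001
print("stop",bot.line_to(P(s=.012,t=t),max_speed=.015,stop_force=14)); st("pull3")
p,d=bot.capture("side");cv2.imwrite("pics/s3.png",p)
cv2.imwrite('pics/c3.png',cv2.resize(p[130:330,150:370],None,fx=3,fy=3))
E
```

```text
stop False
pull3 t7.44 s,t,z [10.3 -1.1 72.6] F s,t,z [-6.5  2.4  3.6] op 0.418
```

View pics/c3.png

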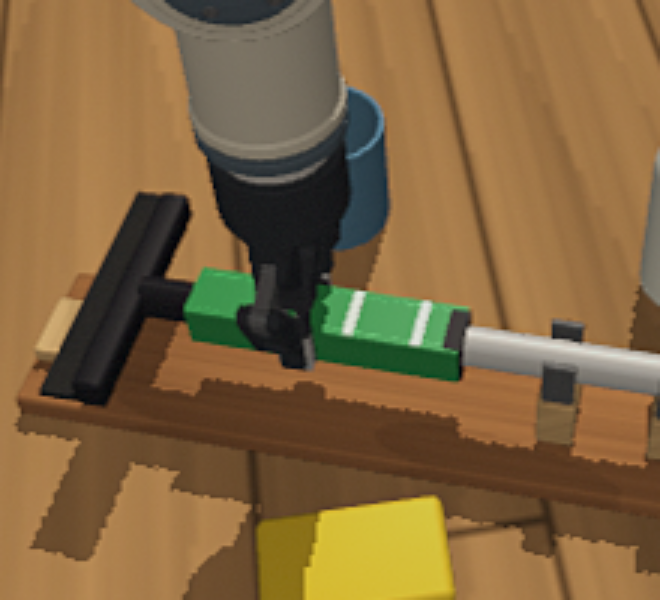

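The tube mouth moved from about x=480 to x=465 in the crop, together with the fingers. I'll check that the knob stayed put, then continue to the next hole.

```bash
python3 - <<'E'
from h import *
a=cv2.imread("pics/side0.png");b=cv2.imread("pics/s3.png")
def shift(a,b):
    T=a[245:272,378:405]; return [cv2.phaseCorrelate(T[...,i].astype(np.float32),b[245:272,378:405,i].astype(np.float32),cv2.createHanningWindow((27,27),cv2.CV_32F))[0] for i in range(1)]
print(shift(a,b))
t=-.001
print("stop",bot.line_to(P(s=.026,t=t),max_speed=.025,stop_force=12)); st("pull4")
print("stop",bot.line_to(P(s=.042,t=t),max_speed=.015,stop_force=11)); st("pull5")
p,d=bot.capture("side");cv2.imwrite("pics/s4.png",p);print(shift(a,p))
cv2.imwrite('pics/c4.png',cv2.resize(p[130:330,150:370],None,fx=3,fy=3))
E
```

```text
[(0.6410339312425126, 0.3312745031839732)]
stop True
pull4 t8.13 s,t,z [26.8 -1.  72.5] F s,t,z [ 6.7 -2.2 12.4] op 0.415
stop True
pull5 t8.61 s,t,z [29.9 -1.  72.6] F s,t,z [0.4 0.4 5.6] op 0.418
[(0.5481990433632724, 0.5404051482135621)]
```

View pics/c4.png

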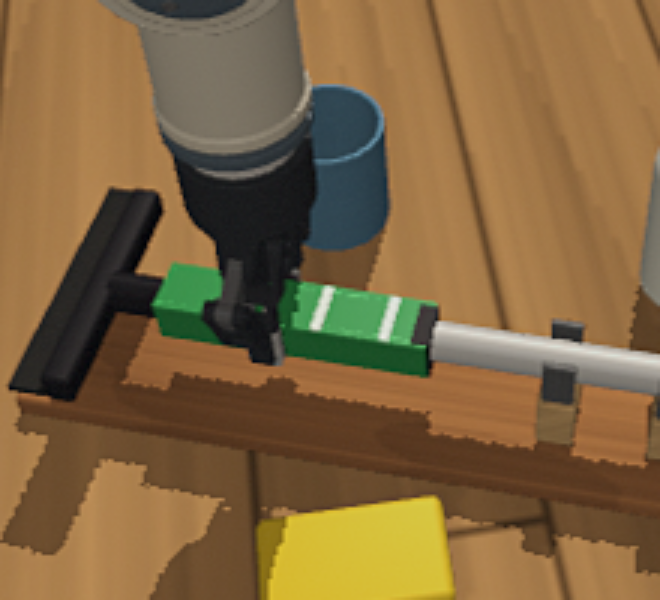

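```bash
python3 - <<'E'
from h import *
t=-.001
st()
print("stop",bot.line_to(P(s=.040,t=t),max_speed=.012,stop_force=12)); st("pull6")
bot.sleep(.1); st()
E
```

```text
t8.66 s,t,z [30.  -1.  72.6] F s,t,z [0.7 0.8 4.6] op 0.416
stop True
pull6 t9.19 s,t,z [33.3 -1.  72.6] F s,t,z [-2.2  1.3  2.1] op 0.414
 t9.29 s,t,z [33.3 -1.  72.6] F s,t,z [-2.3  0.4  2. ] op 0.416
```

```bash
python3 - <<'E'
from h import *
p=bot.current_eef_pos()
bot.move_gripper(.9); st()
bot.line_to([p[0],p[1],.135],max_speed=.2)
e=P(s=-.0,t=0,z=.25); bot.line_to((np.array(P(s=.10,z=.22))).tolist(),max_speed=.4); st()
for n in("top","side"):
    p,d=bot.capture(n);cv2.imwrite(f"pics/{n}5.png",p);np.save(f"{n}5.npy",d)
a=cv2.imread('pics/top5.png')[200:340,250:400];b=cv2.imread('pics/side5.png')[190:290,170:410]
cv2.imwrite('pics/c5.png',np.hstack([cv2.resize(a,(400,373)),cv2.resize(b,(400,373))]))
E
```

```text
t9.78 s,t,z [33.3 -1.1 72.7] F s,t,z [0.3 0.4 0.2] op 0.899
 t10.65 s,t,z [ 1.003e+02 -1.000e-01  2.202e+02] F s,t,z [0.5 0.3 0.1] op 0.899
```

View pics/top5.png

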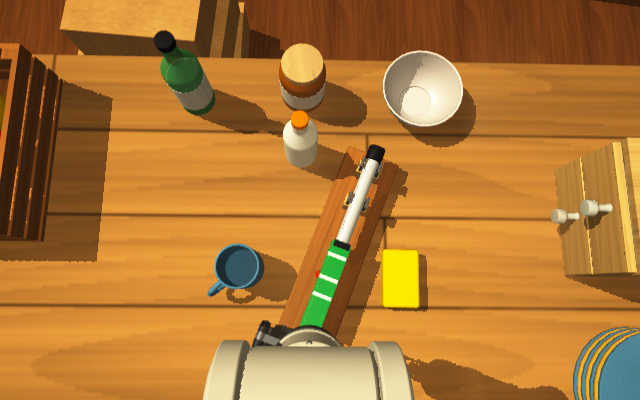

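View pics/side5.png

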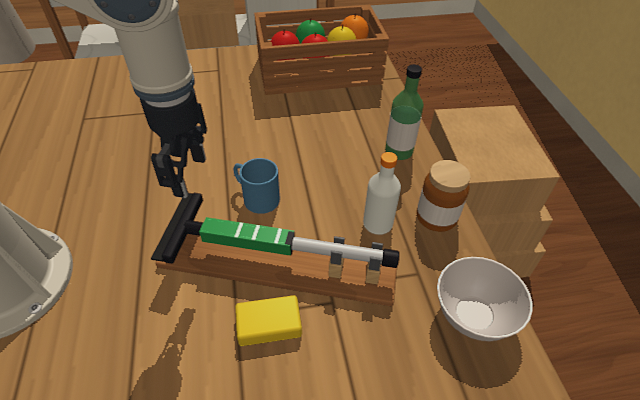

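The top view shows the red button standing out at (318,273), now beside the middle band at (327,279). The knob, mug, bottle and sponge have not moved. I'll measure this.

```bash
cat >> h.py <<'E'
def prof(n,p,d):
    h=cv2.cvtColor(p,cv2.COLOR_BGR2HSV).astype(int)
    X,u,v=pts(n,d,(h[...,1]<60)&(h[...,2]>150)); q=X-B; s=q@A;t=q@N
    k=(abs(t+.001)<.017)&(s>-.092)&(s<.11)&(X[:,2]>.08)&(X[:,2]<.1); s=np.sort(s[k])
    for g in np.split(s,np.nonzero(np.diff(s)>.008)[0]+1):
        print("  band",len(g),g.mean().round(4),end="")
    g=(h[...,0]>45)&(h[...,0]<75)&(h[...,1]>120)
    X,u,v=pts(n,d,g); q=X-B; s=q@A;t=q@N; k=(abs(t)<.022)&(X[:,2]>.086)&(abs(s)<.2); print("  mouth s",s[k].min().round(4),"t range",np.percentile(t[k],[2,98]).round(4))
    r=((h[...,0]<6)|(h[...,0]>174))&(h[...,1]>150)&(h[...,2]>60)
    X,u,v=pts(n,d,r); q=X-B; k=np.hypot(q[:,0],q[:,1])<.06
    print("  red",k.sum(), (q[k]@A).mean().round(4) if k.any() else "", np.sort(q[k]@N)[:3].round(4) if k.any() else "")
def shift(a,b,box):
    x0,x1,y0,y1=box; w=cv2.createHanningWindow((x1-x0,y1-y0),cv2.CV_32F)
    return np.round(cv2.phaseCorrelate(cv2.cvtColor(a[y0:y1,x0:x1],6).astype(np.float32),cv2.cvtColor(b[y0:y1,x0:x1],6).astype(np.float32),w)[0],2)
E
python3 - <<'E'
from h import *
for n,box in(("top",(362,390,135,163)),("side",(376,410,243,275))):
    for i in "05":
        print(n,i); prof(n,cv2.imread(f"pics/{n}{i}.png"),np.load(f"{n}{i}.npy"))
    print("knob shift px",shift(cv2.imread(f"pics/{n}0.png"),cv2.imread(f"pics/{n}5.png"),box))
E
```

```text
top 0
  band 55 -0.0739  band 60 -0.0321  band 61 0.0001  mouth s -0.0991 t range [-0.0188  0.0158]
  red 16 0.0007 [-0.0253 -0.0243 -0.0239]
top 5
  band 144 -0.0802  band 57 -0.0401  band 58 0.0019  band 60 0.0338  mouth s -0.0657 t range [-0.0188  0.0158]
  red 17 0.0006 [-0.0253 -0.025  -0.0243]
knob shift px [-0.2   0.02]
side 0
  band 61 -0.0748  band 57 -0.0328  band 59 -0.0006  mouth s -0.101 t range [-0.0159  0.0196]
  red 0  
side 5
  band 93 -0.0808  band 61 -0.0408  band 60 0.0012  band 54 0.0327  mouth s -0.068 t range [-0.0158  0.0194]
  red 0  
knob shift px [0.04 0.05]
```

The middle hole is engaged: the tube is out about 33 mm and the knob has shifted less than 0.3 px. Now the second stage.

```bash
python3 - <<'E'
from h import *
s=int(open('sgn').read()); t=-.001
bot.line_to(P(s=.0005,t=t,z=.135),max_speed=.3); st()
print(bot.line_to(P(s=.0005,t=t),max_speed=.1,stop_force=8))
bot.move_gripper(.6,30); bot.move_gripper(0.,40); st("grip")
print("stop",bot.line_to(P(s=.007,t=t),max_speed=.012,stop_force=18)); st("pull1")
E
```

```text
t11.33 s,t,z [  1.6  -0.4 133.2] F s,t,z [0.4 0.1 0.3] op 0.899
False
grip t12.77 s,t,z [ 0.  -1.1 72.5] F s,t,z [ 0.1 -0.4  6.4] op 0.417
stop True
pull1 t13.28 s,t,z [ 3.4 -1.1 72.6] F s,t,z [-2.   1.5  2.2] op 0.417
```

```bash
python3 - <<'E'
from h import *
t=-.001
print("stop",bot.line_to(P(s=.012,t=t),max_speed=.012,stop_force=18)); st("pull2")
p,d=bot.capture("side");cv2.imwrite("pics/side6.png",p)
prof("side",p,d); print(shift(cv2.imread("pics/side0.png"),p,(376,410,243,275)))
E
```

```text
stop False
pull2 t14.13 s,t,z [10.2 -1.1 72.6] F s,t,z [-5.2  2.5  3. ] op 0.415
  band 131 -0.0758  band 58 -0.031  band 21 0.044  mouth s -0.057 t range [-0.0157  0.0193]
  red 0  
[ 0.05 -0.01]
```

```bash
python3 - <<'E'
from h import *
t=-.001
print("stop",bot.line_to(P(s=.036,t=t),max_speed=.02,stop_force=14)); st("pull3")
for i in range(2):
    if np.dot(np.array(bot.current_eef_pos())-B,A)<.034:
        print("stop",bot.line_to(P(s=.036,t=t),max_speed=.02,stop_force=14)); st("pull3")
p,d=bot.capture("side");cv2.imwrite("pics/side7.png",p)
prof("side",p,d); print(shift(cv2.imread("pics/side0.png"),p,(376,410,243,275)))
E
```

```text
stop False
pull3 t15.53 s,t,z [35.2 -1.1 72.5] F s,t,z [-2.4  2.4  9. ] op 0.414
  band 234 -0.0631  band 57 -0.0061  band 10 0.0704  mouth s -0.0326 t range [-0.0162  0.0194]
  red 0  
[0.02 0.03]
```

```bash
python3 - <<'E'
from h import *
t=-.001
print("stop",bot.line_to(P(s=.050,t=t),max_speed=.012,stop_force=13)); st("pull4"); bot.sleep(.1); st()
p,d=bot.capture("side");cv2.imwrite("pics/side8.png",p)
prof("side",p,d); print(shift(cv2.imread("pics/side0.png"),p,(376,410,243,275)))
E
```

```text
stop True
pull4 t16.33 s,t,z [42.3 -1.  72.6] F s,t,z [-2.7  2.   1.9] op 0.414
 t16.43 s,t,z [42.3 -1.  72.6] F s,t,z [-3.   1.5  1.7] op 0.413
  band 264 -0.0597  band 58 0.0011  band 3 0.0773  mouth s -0.0258 t range [-0.0157  0.0194]
  red 0  
[0.01 0.08]
```

The tube stopped with the last band at the button. I'll release and verify.

```bash
python3 - <<'E'
from h import *
p=bot.current_eef_pos()
bot.move_gripper(.9); st()
bot.line_to([p[0],p[1],.14],max_speed=.2)
bot.line_to(P(s=.13,z=.22),max_speed=.4); st()
for n,box in(("top",(362,390,135,163)),("side",(376,410,243,275))):
    p,d=bot.capture(n);cv2.imwrite(f"pics/{n}9.png",p);np.save(f"{n}9.npy",d)
    print(n);prof(n,p,d); print(shift(cv2.imread(f"pics/{n}0.png"),p,box))
cv2.imwrite('pics/c9.png',cv2.resize(cv2.imread('pics/top9.png')[200:340,250:400],None,fx=4,fy=4,interpolation=0))
E
```

```text
t16.97 s,t,z [42.5 -1.1 72.5] F s,t,z [ 0.6 -0.8 -0.9] op 0.897
 t17.91 s,t,z [ 1.303e+02 -1.000e-01  2.199e+02] F s,t,z [-1.1 -0.7  0.4] op 0.899
top
  band 409 -0.0591  band 59 0.0018  band 60 0.0438  band 64 0.0758  mouth s -0.0239 t range [-0.0188  0.0158]
  red 17 0.0006 [-0.0253 -0.025  -0.0243]
[-0.15  0.04]
side
  band 262 -0.0603  band 58 0.001  band 53 0.0428  band 56 0.0747  mouth s -0.0253 t range [-0.0158  0.0192]
  red 0  
[0.06 0.01]
```

View pics/c9.png

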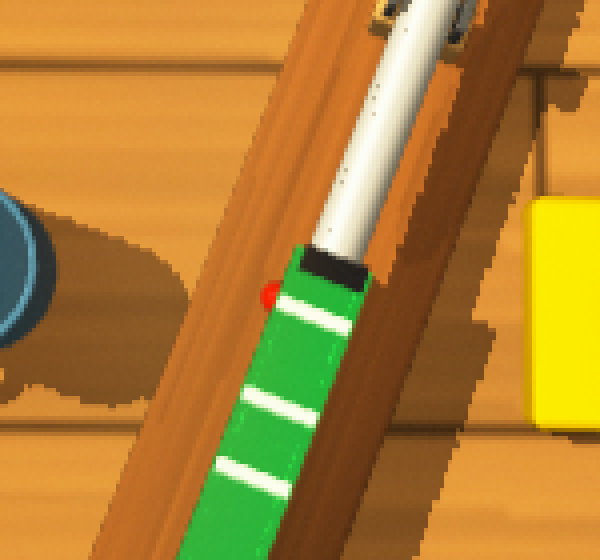

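View pics/side9.png

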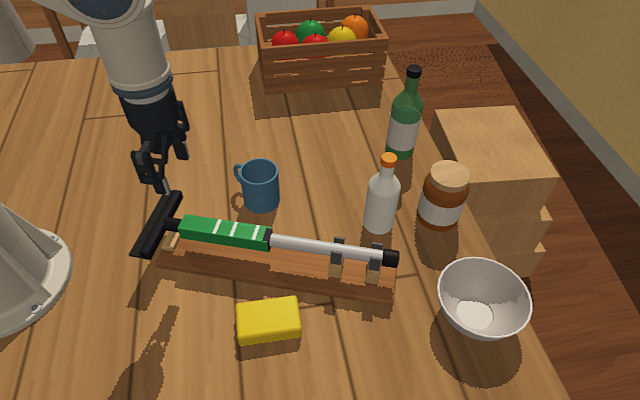

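The crop shows the button popped out, at about (270,296), beside the last band. The tube is out about 75.5 mm, and the knob, mug, bottle and sponge are where they started. The gripper is clear, so I'm handing in.

```bash
python3 -c "
from station import bot
print(bot.current_clock()); bot.close_job()"
```

```text
18.0083
the job is handed in; nothing more can be done
```

The squeegee is now at its longest setting. I squeezed the button flush and pulled the tube out twice, then let go and handed in at 18.0 s of the 42 s allowed.

- **Middle hole:** after the first pull I let go and looked. The button stood out beside the middle band, with the tube out 33.3 to 33.7 mm by the bands.
- **Last hole:** the final pictures show the button fully out beside the last band. The bands put the tube at about 75.3 mm (side camera) and 75.7 mm (top camera), inside the 70 to 78 mm window.
- **Pole:** the final pictures show the knob shifted by less than 0.2 px, so the pole did not slide in its clips.
- **Surroundings:** the mug, bottle and sponge look unmoved in the pictures, and the gripper was clear with force readings near zero.

Two things did not agree or could not be checked:

- **Camera offset:** the two cameras differed by about 3 mm on the handle's sideways position. I used the average, then corrected it by about 1 mm from the side force felt in the first squeeze.
- **Pull force:** several guarded pulls stopped early, at force changes of 11 to 18 N. Two of these were at the hole edges where the button blocks the tube. The highest pull was not recorded, so the unmoved knob is the evidence that it stayed gentle enough.

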